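Press home the row of studs on the sunburst mirror

ROBOT

A 7-joint arm with a two-finger parallel gripper is mounted at the origin on the work surface. World frame = base frame: x ahead of the robot, y to its left, z up, the work surface at z = 0. Lengths are in m, angles in rad, forces in N, time in s.
With the tool pointing down it reaches from about 0.4 to 0.85 m from the base axis. Payload 4.5 kg.
Tool frame: the origin (TCP) lies at the very end of the fingers, on their centre line; the grasp point (between the pads) lies 19 mm behind it (tcp_to_grasp is the z of the grasp point in the tool frame, in m); z points along the fingers, y is the line along which they close (so a half turn about z gives the same grasp; the last joint's range is limited). The gripper opens to 88 mm and grips with 3 to 60 N. Pads are 18 mm wide; open, the fingers measure 123 mm over their backs; the gripper's body (75 mm by 187 mm) begins 45 mm behind the grasp point.
Start: joints at [1.213, 0.689, -0.195, 1.565, 0.157, 0.902, -0.215], TCP at [0.239, -0.578, 0.239] pointing down, gripper open.
Joint ranges: [-3.01, 3.01], [-0.46, 2.08], [-1.47, 1.51], [0.13, 2.56], [-1, 4.14], [0.04, 2.09], [-2.66, 2.66]. Speed limits (rad/s): [2.57, 2.57, 3.14, 3.14, 3.14, 3.14, 3.14].

INTERFACE

Orientations are given as a unit quaternion [x, y, z, w].
In Python, from plant import * gives the robot as it stands. The module is installed in compiled form; this text tells all that it offers.
- The arm moves only by the shell command python3 -m jog 'ROWS' [OPENING] [FORCE]. ROWS is JSON, a list that holds one entry, the list of rows, each a list of 6 numbers: the shift along the tool's x, y, z in m, then the turn, a rotation vector about the tool's x, y, z in rad. In form: [[[dx, dy, dz, ax, ay, az], ...]]. A call has 1 to 12 rows; each row shifts and turns the commanded pose from where the row before left it, along the tool's axes as they then stand; what a row does not reach is not made up. A row lasts 1/8 s, in which the tool goes at most 62.5 mm and 10.7 degrees, less where a joint would pass 70% of its speed; a pose out of reach is approached as far as the arm can. A call with a gripper value outside its range is refused whole. OPENING is the finger opening in m, from 0 to 0.0881, set as the call begins (- or left out, the last holds). The fingers move at their own pace and stop on an object; FORCE is the grip in N (left out, the last holds). Time passes only in rows, so rows that do not move let the fingers close. It gives the time, the measured TCP pose, the force, the opening and the grip force at its end, in the units of the state.
- get_state(): the state, without advancing time (a new reading comes with each control period).
- snapshot(name): name is "side" or "top"; returns a dict with "frame" (480x640x3 uint8, red, green, blue), "mtx" (3x3 intrinsics, pixels), "xyz" and "orientation" of the camera in the world. Camera axes: x right, y down, z forward; pixel columns grow to the right and rows downward; lengths in m; the calibration is good to about 2 mm. A picture is of the moment at which its call begins. There is no depth.
- finish_job(): hands the job in; it is judged then, once.
The state is a dict: "clock": time; "q": joint angles; "qd": joint speeds; "joint_torque": joint torques, N m; "tool_pos": TCP position; "eef_rot": TCP orientation; "contact_force": force on the tool from outside, world axes, zero at the start; "moment": the same for the moment, N m; "opening": opening from 0.0 (shut) to 1.0 (fully open); "finger_force": force on a finger pad.
Only numpy, scipy, OpenCV 4.12 (cv2) and the standard library are available. Lean on these libraries where they do the work, as an engineer would, in place of code of your own. Each camera call takes 0.05 s, during which the arm holds its last target. There are 200 camera calls.

TASK

The sunburst mirror lying on the hall table has a curved row of five brass studs, graded from large to small, standing proud of its wooden frame. With the closed fingertips lightly press each stud fully home, one after another from the largest to the smallest, tracing the curve of the row: from the first stud to the last keep the fingertips over the frame's wooden band and within about 30 mm above it. Do not touch the glass, do not shift or lift the mirror, and leave the other things where they are.

Things in the scene. Friction and masses are not known exactly. Their poses are not given: they have to be found in the camera images.
- mirror: Sunburst mirror lying loose, face up, on the table, 1.8 kg, at any yaw: a wooden disc (the frame) 264 mm across, its upper face 18 mm above the table, round glass in the middle, thin brass rays out to 164 mm from the centre, lower than the frame's face. Origin: centre of its underside, z up. The studs stand on a circle of 105 mm radius about it, at +48, +24, 0, -24, -48 degrees from its x axis.
- glass: Mirror glass, a flat disc 120 mm across and 2 mm thick with a slim brass rim (127 mm across), in the middle of the frame; its upper face is 20 mm above the table. Origin: centre of its underside. Not to be touched.
- stud1 (a joint): Travel of brass stud 1 of the row, m: 0 = proud (its top 12 mm above the frame), 0.006 = home at a felt-padded stop (its top 6 mm above the frame). It starts at 0 to 0.0015, takes about 3 N to push down and stays where it is left; no spring.
- stud1_top (a point): Middle of the slightly domed top of brass stud 1, a round stud 32 mm across, the largest: the row begins here. It sinks with the stud: from 30 mm above the table when proud to 24 mm when home. The studs are 44 mm (24 degrees) apart, running clockwise seen from above.
- stud2 (a joint): Travel of brass stud 2 of the row, m: 0 = proud (its top 12 mm above the frame), 0.006 = home at a felt-padded stop (its top 6 mm above the frame). It starts at 0 to 0.0015, takes about 3 N to push down and stays where it is left; no spring.
- stud2_top (a point): Middle of the slightly domed top of brass stud 2, a round stud 28 mm across. It sinks with the stud: from 30 mm above the table when proud to 24 mm when home. The studs are 44 mm (24 degrees) apart, running clockwise seen from above.
- stud3 (a joint): Travel of brass stud 3 of the row, m: 0 = proud (its top 12 mm above the frame), 0.006 = home at a felt-padded stop (its top 6 mm above the frame). It starts at 0 to 0.0015, takes about 3 N to push down and stays where it is left; no spring.
- stud3_top (a point): Middle of the slightly domed top of brass stud 3, a round stud 24 mm across. It sinks with the stud: from 30 mm above the table when proud to 24 mm when home. The studs are 44 mm (24 degrees) apart, running clockwise seen from above.
- stud4 (a joint): Travel of brass stud 4 of the row, m: 0 = proud (its top 12 mm above the frame), 0.006 = home at a felt-padded stop (its top 6 mm above the frame). It starts at 0 to 0.0015, takes about 3 N to push down and stays where it is left; no spring.
- stud4_top (a point): Middle of the slightly domed top of brass stud 4, a round stud 20 mm across. It sinks with the stud: from 30 mm above the table when proud to 24 mm when home. The studs are 44 mm (24 degrees) apart, running clockwise seen from above.
- stud5 (a joint): Travel of brass stud 5 of the row, m: 0 = proud (its top 12 mm above the frame), 0.006 = home at a felt-padded stop (its top 6 mm above the frame). It starts at 0 to 0.0015, takes about 3 N to push down and stays where it is left; no spring.
- stud5_top (a point): Middle of the slightly domed top of brass stud 5, a round stud 16 mm across, the smallest: the row ends here. It sinks with the stud: from 30 mm above the table when proud to 24 mm when home. The studs are 44 mm (24 degrees) apart, running clockwise seen from above.
- spare_stud: Spare brass stud, 20 mm across, 12 mm high, loose on the glass, within 20 mm of its centre. Origin: underside. Leave alone.
- tin: Small steel tin, 40 mm across, 26 mm high, standing loose on the frame on the side away from the studs. Origin: underside. Leave alone.
- mallet: Rubber mallet, 240 mm long, lying right of the mirror. Leave alone.
- screwdriver: Screwdriver with a black handle, 190 mm long, lying left of the mirror. Leave alone.
- polish: White bottle, 48 mm across, 130 mm high, standing far left. Origin: underside. Leave alone.
- bowl: White bowl, 130 mm across, 45 mm high, far right. Origin: underside. Leave alone.
- candle_holder: Green glass block, 60 mm across, 50 mm high, near left. Origin: underside. Leave alone.
- level: Aluminium spirit level, 200 x 40 x 22 mm, lying beyond the mirror. Origin: underside. Leave alone.

How it is judged:
On the way, in this order (a step that is already met when the one before it is completed fails the run):
1. stud 1 (32 mm) is pressed home (value of joint stud1 above 0.0045 m), for 0.1 s.
2. stud 2 (28 mm) is pressed home (value of joint stud2 above 0.0045 m), for 0.1 s.
3. stud 3 (24 mm) is pressed home (value of joint stud3 above 0.0045 m), for 0.1 s.
4. stud 4 (20 mm) is pressed home (value of joint stud4 above 0.0045 m), for 0.1 s.
5. stud 5 (16 mm) is pressed home (value of joint stud5 above 0.0045 m), for 0.1 s.
At the end, for the whole second after the job is handed in: All five studs are home (pressed at least 4.5 mm of their 6 mm), and the mirror lies flat (within 0.03 rad), at rest, within 20 mm of where it was (value of joint each of stud1, stud2, stud3, stud4, stud5 above 0.0045 m and angle between mirror's own z axis and vertical below 0.03 rad and distance of mirror from where it was at the start of the episode below 0.02 m and linear speed of mirror below 0.02 m/s); the robot touches nothing.
It fails at once if the glass is touched (more than 1 N) (contact force between any of the fingers, the arm and glass above 1 N).
It fails at once if the mirror or a stud is pressed with more than 45 N (contact force between any of the fingers, the arm and mirror above 45 N).
It fails at once if the mirror is lifted by 10 mm or shifted by 20 mm (height (world z) of mirror above 0.01 m or distance of mirror from where it was at the start of the episode above 0.02 m).
It fails at once if between the first stud and the last, the fingertips rise more than about 36 mm above the frame, or the grasp point leaves the band between 60 and 150 mm from the mirror's centre ((value of joint stud1 above 0.0045 m and not (value of joint stud5 above 0.0045 m)) and (z of the grasp point in the frame of mirror above 0.073 m or horizontal distance between the grasp point and mirror below 0.06 m or horizontal distance between the grasp point and mirror above 0.15 m)).
It fails at once if another thing is lifted or moved by more than 25 mm (distance of any of spare_stud, tin, mallet, screwdriver, polish, bowl, candle_holder, level from where it was at the start of the episode above 0.025 m).
It also fails if it takes over 51 s, if anything falls off the work surface, if the arm or the gripper's body presses on something with over 40 N, if the wrist force passes 120 N, or if a joint passes its speed limit or range.

## Working session

There is one attempt and no reset: what is moved stays moved. The work goes in short steps, Python scripts to look and compute and a shell command to move; the robot and the scene stay as the last step left them, time stands still between calls to the robot, and variables do not carry over. Pictures are saved under pics/ and viewed, at most 10 in all, crops included, and the job is handed in when it is done.

```bash
mkdir -p pics
python3 - <<'E'
from plant import *
import cv2,numpy as np,pickle
s=get_state();print({k:np.round(v,3) for k,v in s.items()})
for n in("top","side"):
    d=snapshot(n);pickle.dump(d,open(n+'.pkl','wb'));cv2.imwrite(f'pics/{n}1.png',d['frame'][:,:,::-1])
    print(n,d['mtx'],d['xyz'],d['orientation'])
E
```

```text
{'clock': np.float64(0.0), 'q': array([ 1.213,  0.69 , -0.195,  1.566,  0.157,  0.902, -0.215]), 'qd': array([ 0.001, -0.001,  0.001,  0.001,  0.002, -0.   ,  0.   ]), 'joint_torque': array([ 0.0000e+00, -5.2757e+01, -1.2670e+00, -1.5343e+01, -5.3000e-02,
        7.0000e-03,  0.0000e+00]), 'tool_pos': array([ 0.238, -0.577,  0.238]), 'eef_rot': array([ 0.981,  0.195, -0.   , -0.001]), 'contact_force': array([0.177, 0.109, 0.914]), 'moment': array([-0.019, -0.011,  0.014]), 'finger_force': np.float64(0.0), 'opening': np.float64(0.998)}
top [[546.25866958   0.         324.85263736]
 [  0.         546.25866958 247.86789906]
 [  0.           0.           1.        ]] [ 0.49075409 -0.00617201  1.25480742] [-0.70313388  0.71013187 -0.02763451  0.02349057]
side [[531.16605937   0.         330.46274366]
 [  0.         531.16605937 232.75151895]
 [  0.           0.           1.        ]] [0.28328344 0.85450799 0.60872485] [-0.14260334  0.86264427 -0.47875494  0.07939059]
```

View pics/top1.png

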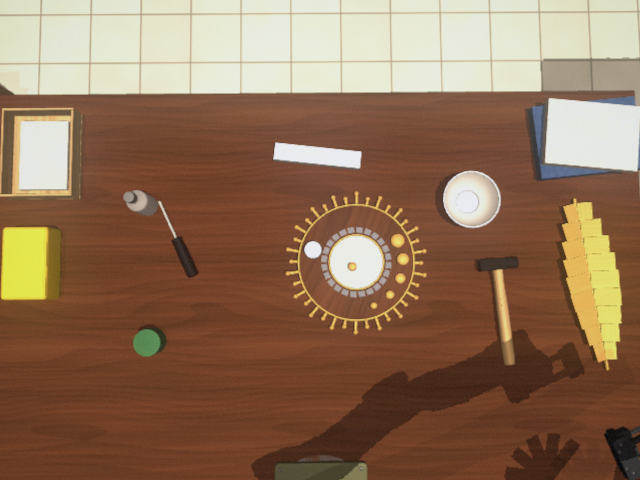

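View pics/side1.png

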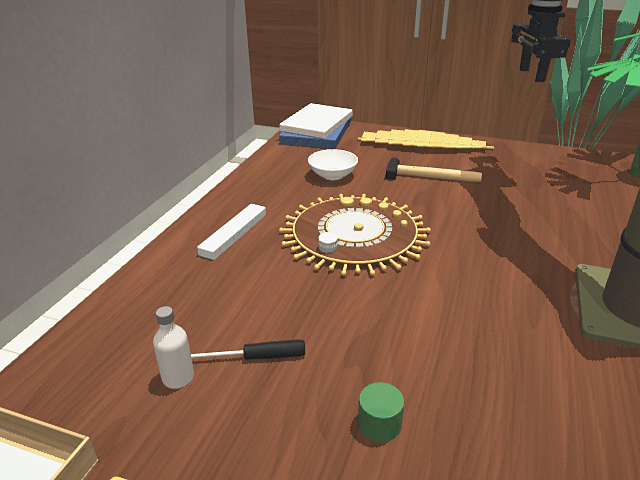

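The top view shows the mirror centre near (356,262). The studs run clockwise from large (398,240), through (403,259), (400,278) and (390,294), to small (374,305). The tin is at (313,250) and the spare stud at (352,267). The arm is well clear, at bottom right.

```bash
cat > h.py <<'E'
import cv2,numpy as np,pickle
from scipy.spatial.transform import Rotation as R
def ray(d,px,z):
    v=R.from_quat(d['orientation']).apply(np.linalg.solve(d['mtx'],[px[0],px[1],1.]));o=np.array(d['xyz'])
    return (o+v*(z-o[2])/v[2])
def brass(d):
    return cv2.inRange(cv2.cvtColor(d['frame'],cv2.COLOR_RGB2HSV),(15,110,130),(30,255,255))
E
python3 - <<'E'
from h import *
d=pickle.load(open('top.pkl','rb'))
m=brass(d)
n,l,st,c=cv2.connectedComponentsWithStats(m)
P=[]
for i in range(1,n):
    if 285<c[i][0]<430 and 190<c[i][1]<335 and st[i][4]>8: print(c[i].round(1),st[i][2:5])
exp=[(398,240),(403,259),(400,278),(390,294),(374,305)]
for e in exp:
    i=min(range(1,n),key=lambda k:np.hypot(*(c[k]-e)));P.append(ray(d,c[i],0.029)[:2])
P=np.array(P)
print(P.round(4),np.linalg.norm(np.diff(P,axis=0),axis=1))
a=np.radians([48,24,0,-24,-48]);Q=.105*np.c_[np.cos(a),np.sin(a)]
z=(Q-Q.mean(0))@[1,1j];w=(P-P.mean(0))@[1,1j]
yaw=np.angle(np.sum(w*z.conj()));Rm=R.from_euler('z',yaw).as_matrix()[:2,:2]
C=P.mean(0)-Rm@Q.mean(0);F=C+Q@Rm.T
print('yaw',yaw,'C',C,'glass',ray(d,(356,262),.02));print(F.round(4),(F-P).round(4))
# white glass centroid
g=cv2.inRange(d['frame'],(190,190,180),(255,255,255));g[:230]=0;g[295:]=0;g[:,:328]=0;g[:,386:]=0
M=cv2.moments(cv2.convexHull(cv2.findNonZero(g)));print('glass',ray(d,(M['m10']/M['m00'],M['m01']/M['m00']),.02),M['m00'])
E
```

```text
[355.2 262.9] [ 142  144 2227]
[357.2 261.6] [ 57  56 256]
[397.3 240.1] [ 14  14 155]
[402.4 258.6] [ 12  12 119]
[351.8 266.2] [ 8  8 48]
[399.9 277.8] [11 11 93]
[389.5 294.1] [10  9 61]
[373.4 305. ] [ 8  7 42]
[[ 0.5954 -0.1772]
 [ 0.5536 -0.1879]
 [ 0.5106 -0.1815]
 [ 0.4745 -0.1574]
 [ 0.4504 -0.1209]] [0.04315614 0.04353028 0.04341546 0.04367271]
yaw -1.9401841256463133 C [ 0.54848282 -0.08341274] glass [ 0.54742657 -0.08402327  0.02      ]
[[ 0.5959 -0.1771]
 [ 0.5537 -0.1883]
 [ 0.5106 -0.1813]
 [ 0.474  -0.1574]
 [ 0.4503 -0.1208]] [[ 0.0004  0.0001]
 [ 0.0001 -0.0004]
 [ 0.      0.0002]
 [-0.0005 -0.0001]
 [-0.      0.0002]]
glass [ 0.5484863 -0.0834976  0.02     ] 2099.0
```

Stud spacing comes out at 43–44 mm and the residuals are at most 0.5 mm. The fitted centre agrees with the glass centroid. Next I approach above stud 1 with the gripper closed.

```bash
cat >> h.py <<'E'
C=np.array([.5485,-.0834]);F=np.array([[.5957,-.1771],[.5537,-.1882],[.5106,-.1814],[.4742,-.1574],[.4503,-.1208]])
def go(i,z):
    from plant import get_state
    s=get_state();p=np.array(s['tool_pos']);r=R.from_quat(s['eef_rot'])
    print('t',round(float(s['clock']),2),'p',p.round(4),'F',np.round(s['contact_force'],2),'r',round(float(np.linalg.norm(p[:2]-C)),4))
    print('tool shift',r.inv().apply(np.r_[F[i-1],z]-p).round(4),'tilt',(r.inv().apply([0,0,-1])).round(3),'q',np.round(s['q'],2), 'open',round(float(s['opening']),3))
E
python3 -m jog '[[[0.04,-0.0194,0.009,0,0,0],[0.04,-0.0194,0.009,0,0,0],[0.04,-0.0194,0.009,0,0,0],[0.04,-0.0194,0.009,0,0,0],[0.04,-0.0194,0.009,0,0,0],[0.04,-0.0194,0.009,0,0,0],[0.04,-0.0194,0.009,0,0,0],[0.04,-0.0194,0.009,0,0,0],[0.04,-0.0194,0.009,0,0,0],[0.04,-0.0194,0.009,0,0,0],[0.04,-0.0194,0.009,0,0,0],[0.04,-0.0194,0.009,0,0,0]]]' 0 20
python3 -c "
from h import *
go(1,.045)"
```

```text
clock: 1.6
tool_pos: [0.594, -0.178, 0.13]
eef_rot: [0.981, 0.195, -0.0, -0.0]
contact_force: [1.0, -0.9, 0.0]
opening: 0.004
finger_force: 0.0
t 1.6 p [ 0.594 -0.178  0.13 ] F [ 1.   -0.91  0.04] r 0.105
tool shift [ 0.0019 -0.0002  0.085 ] tilt [0.001 0.    1.   ] q [ 0.26  0.82 -0.08  1.68  0.1   0.65 -1.05] open 0.004
```

```bash
python3 -m jog '[[[0.001,0,0.03,0,0,0],[0.001,0,0.03,0,0,0],[0,0,0.025,0,0,0],[0,0,0,0,0,0]]]'
python3 - <<'E'
from h import *
from plant import *
go(1,.032)
for n in("side",):
    d=snapshot(n);f=d['frame'][150:300,260:450,::-1];cv2.imwrite('pics/s2.png',cv2.resize(f,None,fx=4,fy=4,interpolation=2))
E
```

```text
clock: 2.1
tool_pos: [0.5934, -0.1779, 0.0436]
eef_rot: [0.981, 0.195, -0.002, -0.001]
contact_force: [0.2, 0.6, -0.0]
opening: 0.007
finger_force: 0.0
t 2.1 p [ 0.5934 -0.1779  0.0436] F [ 0.22  0.63 -0.01] r 0.1046
tool shift [0.0025 0.0002 0.0116] tilt [0.004 0.003 1.   ] q [ 0.25  0.95 -0.07  1.7   0.11  0.5  -1.06] open 0.007
```

View pics/s2.png

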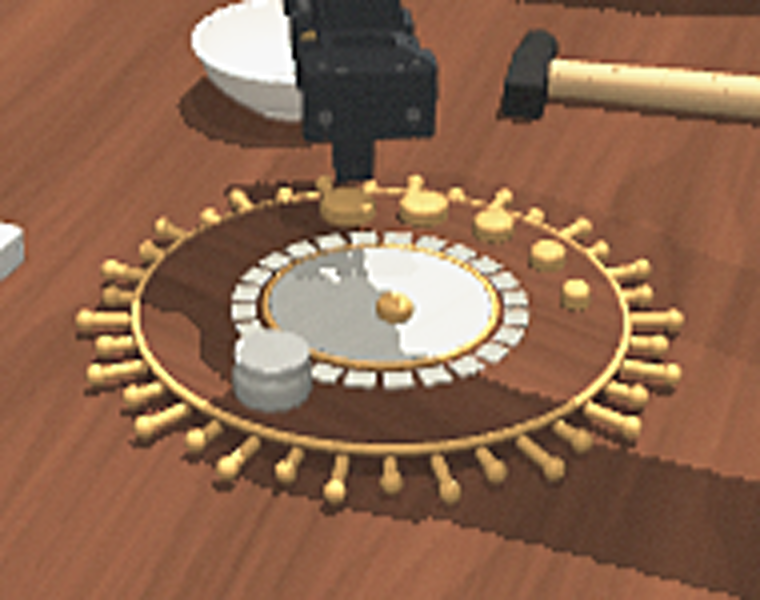

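The closed fingertips hang just above stud 1, at about (350,190) in the crop. Studs 2–5 run to its right and all stand proud. I press gradually.

```bash
python3 -m jog '[[[0.001,0,0.006,0,0,0],[0.001,0,0.005,0,0,0],[0,0,0.003,0,0,0],[0,0,0.002,0,0,0],[0,0,0,0,0,0]]]'
python3 -c "
from h import *
go(1,.0242)"
```

```text
clock: 2.78
tool_pos: [0.5971, -0.1777, 0.0297]
eef_rot: [0.981, 0.195, 0.0, 0.0]
contact_force: [-0.0, -0.0, 0.4]
opening: 0.006
finger_force: 0.0
t 2.77 p [ 0.5971 -0.1777  0.0297] F [-0.03 -0.03  0.38] r 0.1061
tool shift [-0.0011 -0.0011  0.0055] tilt [-0. -0.  1.] q [ 0.25  0.97 -0.06  1.7   0.12  0.47 -1.07] open 0.006
```

```bash
python3 -m jog '[[[0,0,0.002,0,0,0],[0,0,0.002,0,0,0],[0,0,0,0,0,0]]]'; python3 -m jog '[[[0,0,0.001,0,0,0],[0,0,0.001,0,0,0],[0,0,0,0,0,0]]]'
```

```text
clock: 3.15
tool_pos: [0.5972, -0.1777, 0.0257]
eef_rot: [0.981, 0.195, 0.0, 0.0]
contact_force: [-0.1, 0.2, 0.8]
opening: 0.007
finger_force: 0.8
clock: 3.52
tool_pos: [0.5972, -0.1778, 0.0243]
eef_rot: [0.981, 0.195, 0.0, 0.0]
contact_force: [-2.7, 1.1, 8.1]
opening: 0.007
finger_force: 3.5
```

```bash
python3 -m jog '[[[0,0,0.0007,0,0,0],[0,0,0,0,0,0]]]'; python3 -m jog '[[[0,0,-0.006,0,0,0],[0,0,-0.008,0,0,0],[0,0,0,0,0,0]]]'; python3 -c "
from h import *
go(2,.038)"
```

```text
clock: 3.78
tool_pos: [0.5972, -0.1778, 0.0243]
eef_rot: [0.981, 0.195, 0.0, 0.0]
contact_force: [-2.0, 0.0, 12.3]
opening: 0.006
finger_force: 5.9
clock: 4.15
tool_pos: [0.5976, -0.1778, 0.0376]
eef_rot: [0.981, 0.195, 0.001, 0.0]
contact_force: [0.3, -0.0, 0.0]
opening: 0.005
finger_force: 0.0
t 4.15 p [ 0.5976 -0.1778  0.0376] F [ 0.32 -0.05  0.02] r 0.1064
tool shift [-0.0445 -0.0072 -0.0005] tilt [-0.001 -0.001  1.   ] q [ 0.25  0.96 -0.07  1.7   0.11  0.49 -1.07] open 0.005
```

Stud 1 is home: the force rose while z stayed at 24.3 mm. Next is stud 2.

```bash
python3 -m jog '[[[-0.015,-0.0025,0,0,0,0],[-0.015,-0.0025,0,0,0,0],[-0.0145,-0.002,0,0,0,0],[0,0,0,0,0,0]]]'; python3 -c "
from h import *
go(2,.0242)"
```

```text
clock: 4.65
tool_pos: [0.5521, -0.1888, 0.0368]
eef_rot: [0.981, 0.194, -0.001, -0.0]
contact_force: [-0.1, 0.1, 0.3]
opening: 0.006
finger_force: 0.0
t 4.65 p [ 0.5521 -0.1888  0.0368] F [-0.09  0.08  0.35] r 0.1055
tool shift [0.0017 0.0001 0.0126] tilt [0.002 0.    1.   ] q [ 0.29  0.93 -0.06  1.82  0.13  0.39 -1.05] open 0.006
```

```bash
python3 -m jog '[[[0,0,0.005,0,0,0],[0,0,0.003,0,0,0],[0,0,0.002,0,0,0],[0,0,0.002,0,0,0],[0,0,0.001,0,0,0],[0,0,0,0,0,0]]]'
```

```text
clock: 5.4
tool_pos: [0.5543, -0.1878, 0.0243]
eef_rot: [0.981, 0.195, 0.001, 0.0]
contact_force: [1.9, 1.9, 4.9]
opening: 0.005
finger_force: 1.9
```

```bash
python3 -m jog '[[[0,0,0.001,0,0,0],[0,0,0,0,0,0]]]'; python3 -m jog '[[[0,0,-0.006,0,0,0],[0,0,-0.008,0,0,0],[0,0,0,0,0,0]]]'; python3 -c "
from h import *
go(3,.038)"
```

```text
clock: 5.65
tool_pos: [0.5543, -0.1879, 0.0242]
eef_rot: [0.981, 0.195, 0.001, 0.0]
contact_force: [1.0, 1.7, 10.9]
opening: 0.006
finger_force: 5.7
clock: 6.02
tool_pos: [0.5532, -0.1886, 0.0374]
eef_rot: [0.981, 0.194, 0.0, 0.0]
contact_force: [1.0, 0.7, 0.6]
opening: 0.006
finger_force: 0.0
t 6.03 p [ 0.5532 -0.1886  0.0374] F [1.03 0.66 0.63] r 0.1053
tool shift [-0.0367 -0.0229 -0.0006] tilt [-0.    -0.001  1.   ] q [ 0.28  0.93 -0.06  1.82  0.13  0.39 -1.05] open 0.006
```

```bash
python3 -m jog '[[[-0.012,-0.0075,0,0,0,0],[-0.0125,-0.0078,0,0,0,0],[-0.012,-0.0075,0,0,0,0],[0,0,0,0,0,0]]]'; python3 -c "
from h import *
go(3,.0242)"; python3 -m jog '[[[0,0,0.005,0,0,0],[0,0,0.003,0,0,0],[0,0,0.002,0,0,0],[0,0,0.002,0,0,0],[0,0,0.001,0,0,0],[0,0,0,0,0,0]]]'
```

```text
clock: 6.52
tool_pos: [0.5094, -0.1811, 0.0368]
eef_rot: [0.981, 0.194, -0.001, -0.0]
contact_force: [0.4, -0.6, 0.0]
opening: 0.007
finger_force: 0.0
t 6.53 p [ 0.5094 -0.1811  0.0368] F [ 0.43 -0.62  0.05] r 0.1052
tool shift [0.001  0.0007 0.0126] tilt [0.002 0.001 1.   ] q [ 0.29  0.91 -0.05  1.95  0.14  0.29 -1.06] open 0.007
clock: 7.28
tool_pos: [0.5117, -0.1811, 0.0243]
eef_rot: [0.981, 0.195, 0.001, 0.0]
contact_force: [2.1, -1.1, 3.2]
opening: 0.003
finger_force: 1.9
```

```bash
python3 -m jog '[[[0,0,0.001,0,0,0],[0,0,0,0,0,0]]]'; python3 -m jog '[[[0,0,-0.006,0,0,0],[0,0,-0.008,0,0,0],[0,0,0,0,0,0]]]'; python3 -c "
from h import *
go(4,.038)
from plant import *
d=snapshot('top');f=d['frame'][180:345,280:440,::-1];cv2.imwrite('pics/t3.png',cv2.resize(f,None,fx=3.5,fy=3.5,interpolation=2))"
```

```text
clock: 7.52
tool_pos: [0.5117, -0.1812, 0.0242]
eef_rot: [0.981, 0.195, 0.001, 0.0]
contact_force: [0.6, 0.8, 13.3]
opening: 0.004
finger_force: 6.1
clock: 7.9
tool_pos: [0.5108, -0.1812, 0.0374]
eef_rot: [0.981, 0.195, 0.0, 0.0]
contact_force: [-0.0, -0.2, -0.6]
opening: 0.008
finger_force: 0.0
t 7.9 p [ 0.5108 -0.1812  0.0374] F [-0.02 -0.18 -0.62] r 0.1048
tool shift [-0.0248 -0.036  -0.0006] tilt [-0. -0.  1.] q [ 0.29  0.9  -0.05  1.95  0.14  0.29 -1.06] open 0.008
```

View pics/t3.png

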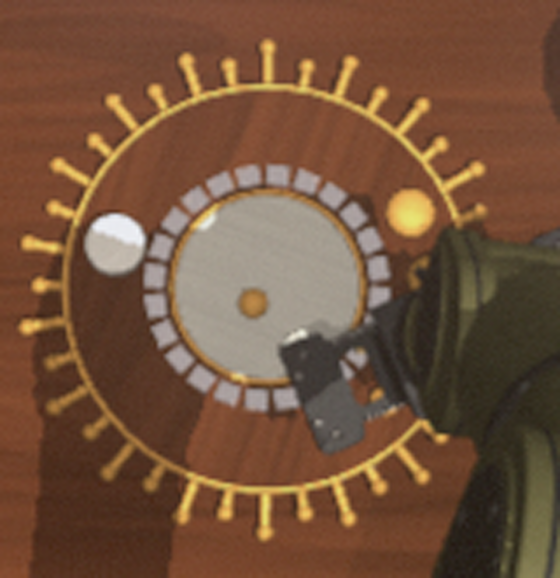

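Stud 1 still images at (397,240.6) in the full frame, so the mirror hasn't shifted. The tin and spare stud are also where they were. Next is stud 4.

```bash
python3 -m jog '[[[-0.008,-0.012,0,0,0,0],[-0.0085,-0.012,0,0,0,0],[-0.008,-0.012,0,0,0,0],[0,0,0,0,0,0]]]'; python3 -c "
from h import *
go(4,.0242)"; python3 -m jog '[[[0,0,0.005,0,0,0],[0,0,0.003,0,0,0],[0,0,0.002,0,0,0],[0,0,0.002,0,0,0],[0,0,0.001,0,0,0],[0,0,0,0,0,0]]]'
```

```text
clock: 8.45
tool_pos: [0.4733, -0.1565, 0.0368]
eef_rot: [0.981, 0.195, -0.001, -0.0]
contact_force: [0.7, -0.8, 0.8]
opening: 0.004
finger_force: 0.0
t 8.45 p [ 0.4733 -0.1565  0.0368] F [ 0.73 -0.8   0.81] r 0.1049
tool shift [0.0005 0.0011 0.0126] tilt [0.002 0.001 1.   ] q [ 0.25  0.89 -0.03  2.08  0.13  0.18 -1.08] open 0.004
clock: 9.2
tool_pos: [0.4752, -0.1576, 0.0243]
eef_rot: [0.981, 0.195, 0.001, 0.0]
contact_force: [1.4, -1.2, 3.7]
opening: 0.007
finger_force: 1.8
```

```bash
python3 -m jog '[[[0,0,0.001,0,0,0],[0,0,0,0,0,0]]]'; python3 -m jog '[[[0,0,-0.006,0,0,0],[0,0,-0.008,0,0,0],[0,0,0,0,0,0]]]'; python3 -c "
from h import *
go(5,.038)"
```

```text
clock: 9.45
tool_pos: [0.4752, -0.1576, 0.0241]
eef_rot: [0.981, 0.195, 0.001, 0.001]
contact_force: [0.2, -0.3, 12.7]
opening: 0.005
finger_force: 6.4
clock: 9.82
tool_pos: [0.4744, -0.1571, 0.0374]
eef_rot: [0.981, 0.195, 0.0, 0.0]
contact_force: [-0.7, 0.1, -0.4]
opening: 0.006
finger_force: 0.0
t 9.82 p [ 0.4744 -0.1571  0.0374] F [-0.74  0.14 -0.35] r 0.1045
tool shift [-0.0084 -0.0428 -0.0006] tilt [-0. -0.  1.] q [ 0.25  0.89 -0.03  2.08  0.13  0.18 -1.08] open 0.006
```

```bash
python3 -m jog '[[[-0.002,-0.009,0,0,0,0],[-0.002,-0.009,0,0,0,0],[-0.002,-0.008,0,0,0,0],[-0.001,-0.005,0,0,0,0],[0,0,0,0,0,0]]]'; python3 -c "
from h import *
go(5,.0368)"
```

```text
clock: 10.45
tool_pos: [0.4559, -0.1307, 0.037]
eef_rot: [0.981, 0.195, -0.0, -0.0]
contact_force: [0.2, 0.4, -0.5]
opening: 0.005
finger_force: 0.0
t 10.45 p [ 0.4559 -0.1307  0.037 ] F [ 0.2   0.37 -0.51] r 0.1039
tool shift [-0.0014 -0.0113  0.0002] tilt [0. 0. 1.] q [ 0.19  0.88 -0.02  2.15  0.12  0.11 -1.11] open 0.005
```

```bash
python3 -m jog '[[[-0.0007,-0.005,0,0,0,0],[-0.0007,-0.005,0,0,0,0],[0,-0.0013,0,0,0,0],[0,0,0,0,0,0]]]'; python3 -c "
from h import *
go(5,.0242)"
```

```text
clock: 10.95
tool_pos: [0.4506, -0.1212, 0.037]
eef_rot: [0.981, 0.195, 0.0, 0.0]
contact_force: [0.5, 0.1, -0.2]
opening: 0.008
finger_force: 0.0
t 10.95 p [ 0.4506 -0.1212  0.037 ] F [ 0.49  0.11 -0.22] r 0.1049
tool shift [-0.0001 -0.0005  0.0128] tilt [-0. -0.  1.] q [ 0.17  0.88 -0.01  2.17  0.11  0.09 -1.13] open 0.008
```

```bash
python3 -m jog '[[[0,0,0.004,0,0,0],[0,0,0.003,0,0,0],[0,0,0.002,0,0,0],[0,0,0.002,0,0,0],[0,0,0.001,0,0,0],[0,0,0.001,0,0,0],[0,0,0,0,0,0]]]'; python3 -c "
from h import *
go(5,.0242)"
```

```text
clock: 11.82
tool_pos: [0.4506, -0.1214, 0.0242]
eef_rot: [0.981, 0.195, 0.0, 0.0]
contact_force: [-0.0, 0.2, 4.1]
opening: 0.004
finger_force: 2.2
t 11.82 p [ 0.4506 -0.1214  0.0242] F [-0.04  0.19  4.1 ] r 0.105
tool shift [-0.0001 -0.0007 -0.    ] tilt [-0. -0.  1.] q [ 0.17  0.91 -0.01  2.17  0.12  0.06 -1.13] open 0.004
```

```bash
python3 -m jog '[[[0,0,0.0008,0,0,0],[0,0,0,0,0,0]]]'; python3 -m jog '[[[0,0,-0.01,0,0,0],[0,0,-0.03,0,0,0],[0,0,-0.04,0,0,0],[0,0,-0.04,0,0,0],[0,0.04,-0.03,0,0,0],[0,0.05,0,0,0,0],[0,0.05,0,0,0,0],[0,0.05,0,0,0,0],[0,0.05,0,0,0,0],[0,0.05,0,0,0,0],[0,0,0,0,0,0],[0,0,0,0,0,0]]]'
python3 - <<'E'
from h import *
from plant import *
d=snapshot('top');f=d['frame'][180:345,280:440,::-1];cv2.imwrite('pics/t4.png',cv2.resize(f,None,fx=3.5,fy=3.5,interpolation=2))
n,l,st,c=cv2.connectedComponentsWithStats(brass(d))
for e in [(398,240),(403,259),(400,278),(390,294),(374,305),(352,266)]: print(c[min(range(1,n),key=lambda k:np.hypot(*(c[k]-e)))].round(1))
d=snapshot('side');f=d['frame'][180:290,270:440,::-1];cv2.imwrite('pics/s4.png',cv2.resize(f,None,fx=4.5,fy=4.5,interpolation=2))
E
```

```text
clock: 12.08
tool_pos: [0.4507, -0.1214, 0.024]
eef_rot: [0.981, 0.195, 0.0, 0.0]
contact_force: [-1.3, 0.7, 10.8]
opening: 0.007
finger_force: 5.9
clock: 13.58
tool_pos: [0.5607, -0.3879, 0.1727]
eef_rot: [0.981, 0.195, -0.0, -0.001]
contact_force: [0.7, 0.6, 0.6]
opening: 0.007
finger_force: 0.0
[396.8 240.4]
[402.  258.7]
[399.4 277.6]
[389.  293.9]
[373.1 304.8]
[351.8 266.2]
```

View pics/t4.png

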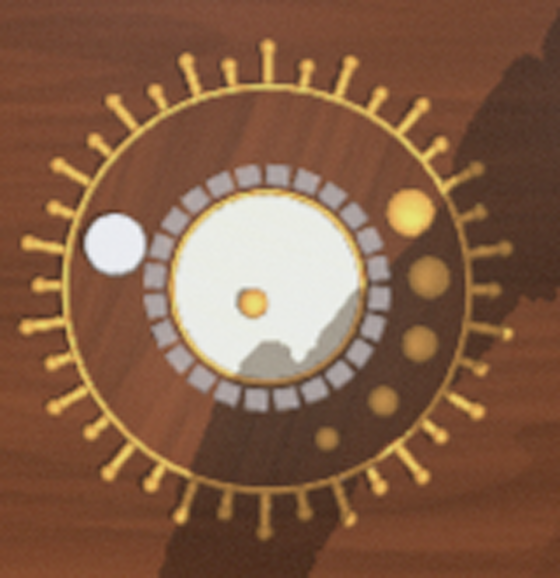

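View pics/s4.png

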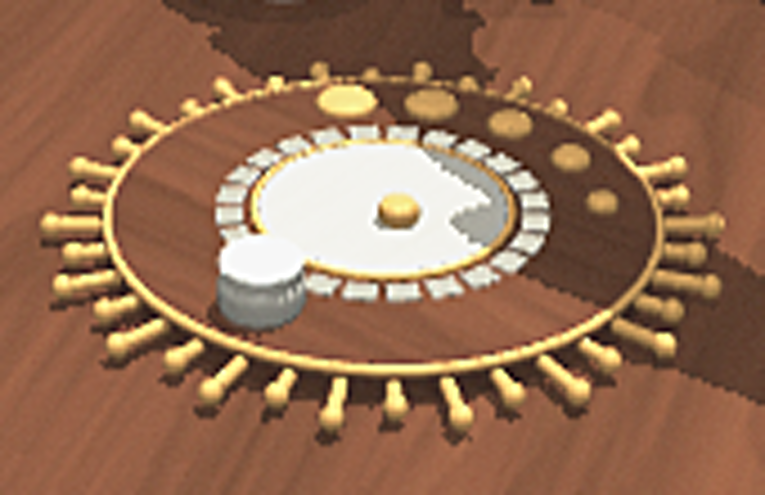

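All five studs sit low and alike, at (347,100), (431,104), (510,124), (570,157) and (602,202) in the side crop. Their centroids in the top view are within 0.6 px of where they started. The robot is clear.

```bash
python3 -c "
from plant import *
print(finish_job())"
```

```text
the job is handed in; nothing more can be done
None
```

I pressed all five studs home in order, largest to smallest, with the mirror and the nearby tin and spare stud unmoved in the final pictures; the job is handed in, and no verdict came back.

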